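# Stack two vial cartons on the inclined rack

### The job

Stack the green-sleeved and the blue-sleeved vial carton on the inclined aluminium rack: first the green one lying on the sloping deck with one short end against the backstop, then the blue one flat on top of it, pointing the same way and leaning against the backstop too. Keep the stack in the middle of the deck, set the cartons down rather than dropping them, and leave the yellow-sleeved carton where it is.

Things in the scene. Friction and masses are not known exactly. Their poses are not given: they have to be found in the camera images.
- carton_green: white carton with a green sleeve round its middle, 100 mm long, 54 mm wide and 42 mm high, about 0.2 kg, rigid and closed; origin at the centre of its underside, x along its length, z up through its lid. Both ends look alike. It starts flat on the bench, its length roughly pointing away from the robot.
- carton_blue: white carton with a blue sleeve round its middle, 100 mm long, 54 mm wide and 42 mm high, about 0.2 kg, rigid and closed; origin at the centre of its underside, x along its length, z up through its lid. Both ends look alike. It starts flat on the bench, its length roughly pointing away from the robot.
- carton_yellow: white carton with a yellow sleeve round its middle, not needed, 100 mm long, 54 mm wide and 42 mm high, about 0.2 kg, rigid and closed; origin at the centre of its underside, x along its length, z up through its lid. Both ends look alike. It starts flat on the bench, its length roughly pointing away from the robot.
- rack_deck: fixed rack's sloping plate, 150 x 150 mm, 20 degrees down, away from the robot, to a backstop 66 mm high, square to it; no sides. Origin: mid-foot of the backstop on the plate, 22 mm above the bench (upper edge 73 mm). x down the slope into the backstop (plate x = -150 to 0), y across, z square out of the plate. Slippery: a carton let go on it, or on another there, slides down to the backstop.
Not all that is in view belongs to the job. Leave any black or red look-alike of the carton_green alone.

How it is judged:
On the way:
1. the green carton lies on the deck against the backstop, let go and at rest (x of carton_green in the frame of rack_deck between -0.06 and -0.044 m and y of carton_green in the frame of rack_deck between -0.02 and 0.02 m and z of carton_green in the frame of rack_deck between -0.008 and 0.008 m and angle between the x axis of carton_green and the x axis of rack_deck, either way round below 0.2 rad and angle between the z axis of carton_green and the z axis of rack_deck, either way round below 0.14 rad and linear speed of carton_green below 0.02 m/s and contact force between the fingers and carton_green below 0.05 N), for 0.2 s.
At the end, for the whole second after the job is handed in: green flat on the deck, blue flat on green; each with a short end within 10 mm of the backstop (blue touching it), within 20 mm of the deck's middle line, within 11 degrees of the slope's direction and 8 degrees of flat; both released and at rest; yellow within 20 mm of its start (all of step 1 and x of carton_blue in the frame of rack_deck between -0.06 and -0.044 m and y of carton_blue in the frame of rack_deck between -0.02 and 0.02 m and z of carton_blue in the frame of rack_deck between 0.034 and 0.05 m and angle between the x axis of carton_blue and the x axis of rack_deck, either way round below 0.2 rad and angle between the z axis of carton_blue and the z axis of rack_deck, either way round below 0.14 rad and linear speed of carton_blue below 0.02 m/s and contact force between the fingers and carton_blue below 0.05 N and contact force between carton_blue and rack_deck above 0.02 N and contact force between carton_blue and carton_green above 0.1 N and distance of carton_yellow from where it was at the start of the episode below 0.02 m).
It fails at once if the yellow carton is moved by more than 20 mm (distance of carton_yellow from where it was at the start of the episode above 0.02 m).
It fails at once if a carton falls freely over the rack from more than about 30 mm above its place ((horizontal distance between carton_green and rack_deck below 0.15 m and z of carton_green in the frame of rack_deck above 0.03 m and contact force between each of the fingers, anything else and carton_green below 0.02 N) or (horizontal distance between carton_blue and rack_deck below 0.15 m and z of carton_blue in the frame of rack_deck above 0.075 m and contact force between each of the fingers, anything else and carton_blue below 0.02 N)).
It also fails if it takes over 54 s, if anything falls off the work surface, if the arm or the gripper's body presses on something with over 40 N, if the wrist force passes 120 N, or if a joint passes its speed limit or range.

### The arm

A 7-joint arm with a two-finger parallel gripper is mounted at the origin on a cart in front of the work surface, level with it; the furniture and walls round the work are solid. World frame = base frame: x ahead of the robot, y to its left, z up, the work surface at z = 0. Lengths are in m, angles in rad, forces in N, time in s.
With the tool pointing down it reaches from about 0.425 to 0.875 m from the base axis. Payload 8.4 kg.
Tool frame: the origin (TCP) lies midway between the tips of the shut fingers; the grasp point (between the pads) lies 19 mm behind it (env.grip_point_offset is the distance from the TCP to the grasp point, in m); z points along the fingers, y is the line along which they close (so a half turn about z gives the same grasp; the last joint's range is limited). The gripper opens to 85 mm and grips with 20 to 120 N. Pads are 22 mm wide; open, the fingers measure 114 mm over their backs; the gripper's body (76 mm by 85 mm) begins 54 mm behind the grasp point. The pads swing forward as they close: fully open they stand 13 mm farther back than shut.
Start: joints at [-1.337, 0.333, 0.04, 1.465, -0.013, 1.343, -0.059], TCP at [0.212, 0.614, 0.231] pointing down, gripper open.
Joint ranges: [-2.58, 2.58], [-0.38, 2.09], [-1.3, 1.39], [0.25, 2.4], [-1.5, 4.64], [0.08, 2.09], [-2.65, 2.65]. Speed limits (rad/s): [2.22, 2.22, 2.79, 2.79, 3.14, 3.14, 3.14].

### API

Orientations are given as a unit quaternion [x, y, z, w].
In Python, from station import env, eyes gives the robot as it stands. The module is installed in compiled form; this text tells all that it offers.
- The arm moves only by the tool send_rows, never from a script. Its argument "targets" is a list of rows, each a list of 3 entries, a list of its own where there are three numbers: the turn, a rotation vector about the tool's x, y, z in units of 5 degrees (1.0 is 5 degrees), then the shift along the tool's x, y, z in units of 30 mm (1.0 is 30 mm), then the finger opening in mm, from 0 to 85.4. A call has 1 to 8 rows; each row shifts and turns the commanded pose from where the row before left it, along the tool's axes as they then stand; what a row does not reach is not made up. A row lasts 1/8 s, in which the tool goes at most 62.5 mm and 10.7 degrees, less where a joint would pass 70% of its speed; a pose out of reach is approached as far as the arm can. A call is refused whole if a number of a shift passes 1 or a number of a turn 1, either way. A call with a gripper value outside its range is refused whole. The fingers move at their own pace and stop on an object; "squeeze" is the grip in N (left out, the last holds). Time passes only in rows, so rows that do not move let the fingers close. It gives the time, the measured TCP pose, the force, the opening and the grip force at its end, in the units of the state.
- env.state(): the state, without advancing time (a new reading comes with each control period).
- eyes.snapshot(name): name is "scene" or "top" or "wrist"; returns (picture, depth): 420x560x3 uint8, blue, green, red; 420x560 float32, m along the optical axis (not along the pixel's ray), 0 where there is no reading.
- eyes.calibration(name): a dict with "fov_y" (degrees; the focal length in pixels is half the picture's height over the tangent of half this angle, whatever the lens; pixels are square), "cx", "cy" (the principal point, pixels), "D" ([k1, k2, p1, p2, k3] as OpenCV has them; the pictures are not rectified), "view" (4x4, takes a point from world to camera coordinates); the wrist camera has in their place "tool_from_camera" (4x4, takes a point from camera to tool coordinates, whose origin is the TCP and whose axes are the flange's). Camera axes: x right, y up, looking along -z (the intrinsics and any distortion apply to the point x, -y, -z); pixel columns grow to the right and rows downward; lengths in m; the calibration is good to about 2 mm. A picture is of the moment at which its call begins: read the wrist's pose just before it. calibration takes no time and is no camera call.
- env.job_done(): hands the job in; it is judged then, once.
The state is a dict: "time": time; "joint_pos": joint angles; "qd": joint speeds; "tau": joint torques, N m; "position": TCP position; "ee_rot": TCP orientation; "ft_force": force on the tool from outside, world axes, zero at the start; "moment": the same for the moment, N m; "opening": finger opening in m; "gripper_force": force on a finger pad.
Only numpy, scipy, OpenCV 4.12 (cv2) and the standard library are available. Lean on these libraries where they do the work, as an engineer would, in place of code of your own. Each camera call takes 0.05 s, during which the arm holds its last target. There are 200 camera calls.

## Working session

There is one attempt and no reset: what is moved stays moved. The work goes in short steps, Python scripts to look and compute and a tool call to move; the robot and the scene stay as the last step left them, time stands still between calls to the robot, and variables do not carry over. Pictures are saved under pics/ and viewed, at most 10 in all, crops included, and the job is handed in when it is done.

Besides the shell and the picture viewer there is one more tool, called after "Request:" as name([rows], argument=value, ...), one row to a line, values as JSON. send_rows: Moves the arm, as the interface text tells. Its arguments: {"type":"object","properties":{"targets":{"type":"array","items":{"type":"array"}},"squeeze":{"type":"number"}},"required":["targets"]}

```bash
mkdir -p pics; cat > h.py <<'E'
import numpy as np, cv2
from station import env, eyes
from scipy.spatial.transform import Rotation as R
def snap(n,f):
    s=env.state(); p,d=eyes.snapshot(n); cv2.imwrite('pics/'+f+'.png',p); np.savez('pics/'+f+'.npz',p=p,d=d,pos=s['position'],q=s['ee_rot']); return p,d,s
def cam(n,s):
    c=eyes.calibration(n); f=210/np.tan(np.radians(c['fov_y'])/2)
    K=np.array([[f,0,c['cx']],[0,f,c['cy']],[0,0,1.]])
    if n=='wrist':
        T=np.eye(4);T[:3,:3]=R.from_quat(s['ee_rot']).as_matrix();T[:3,3]=s['position']; W=T@np.array(c['tool_from_camera'])
    else: W=np.linalg.inv(np.array(c['view']))
    return K,np.array(c['D'],float),W@np.diag([1,-1,-1,1])   # opencv-style cam->world
def pts(n,s,uv,depth):
    K,D,W=cam(n,s); u=cv2.undistortPoints(np.array(uv,float).reshape(-1,1,2),K,D)[:,0]
    c=np.c_[u,np.ones(len(u))]*np.array(depth).reshape(-1,1); return c@W[:3,:3].T+W[:3,3]
def plane(n,s,uv,z):
    K,D,W=cam(n,s); u=cv2.undistortPoints(np.array(uv,float).reshape(-1,1,2),K,D)[:,0]
    r=np.c_[u,np.ones(len(u))]@W[:3,:3].T; t=(z-W[2,3])/r[:,2]; return W[:3,3]+r*t[:,None]
E
python3 - <<'E'
from h import *
for n in('top','scene'):
    snap(n,n+'0')
s=env.state();print(s['time'],s['position'],R.from_quat(s['ee_rot']).as_matrix().round(3),s['opening'],env.grip_point_offset)
a=cv2.imread('pics/top0.png')
E
```

```text
0.1 [0.21224457 0.61393923 0.23049669] [[-0.945  0.327 -0.   ]
 [ 0.327  0.945 -0.001]
 [-0.    -0.001 -1.   ]] 0.08523515427656177 0.0187
```

View pics/top0.png

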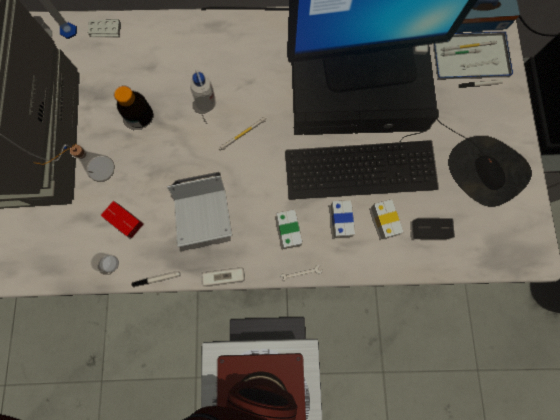

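View pics/scene0.png

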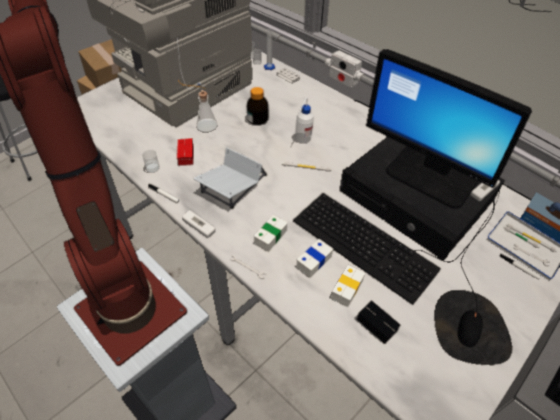

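The top view shows green at (289,229), blue (343,218) and yellow (388,219), with the black (433,229) and red (121,219) look-alikes. The rack deck is at (203,219) with its backstop at (196,188). The sleeve colours identify the three cartons clearly.

```bash
cat > m.py <<'E'
from h import *
def cartons(n,p,d,s,zt=0.042,roi=None):
    hsv=cv2.cvtColor(p,cv2.COLOR_BGR2HSV); out={}
    for k,lo,hi in(('green',(45,110,40),(80,255,255)),('blue',(110,110,60),(130,255,255)),('yellow',(20,120,100),(32,255,255))):
        m=cv2.inRange(hsv,lo,hi)
        if roi: z=np.zeros_like(m); x0,x1,y0,y1=roi; z[y0:y1,x0:x1]=255; m&=z
        out[k]=m
    return out
E
python3 - <<'E'
from m import *
z=np.load('pics/top0.npz');p,d=z['p'],z['d'];s=env.state()
v,u=np.mgrid[0:420,0:560]
P=pts('top',s,np.c_[u.ravel(),v.ravel()],d.ravel()).reshape(420,560,3)
print('bench',P[260,350],P[250,260])
for k,(x,y) in dict(green=(289,229),blue=(343,218),yellow=(388,219)).items():
    roi=P[y-27:y+28,x-24:x+25]; m=(roi[...,2]>0.03)&(d[y-27:y+28,x-24:x+25]>0)
    n,l=cv2.connectedComponents(m.astype(np.uint8)); m=l==l[27,24]
    q=roi[m]; r=cv2.minAreaRect(q[:,:2].astype(np.float32)); print(k,r,np.median(q[:,2]),m.sum())
roi=P[172:250,165:235].reshape(-1,3)
for (x,y) in((180,238),(225,235),(203,215),(182,200),(220,195),(190,182),(215,180)):print((x,y),P[y,x].round(4))
c=P[198:236,188:222].reshape(-1,3);c=c[(c[:,2]>.01)&(c[:,2]<.1)]
A=np.c_[c[:,:2],np.ones(len(c))];k=np.linalg.lstsq(A,c[:,2],rcond=None)[0];print(k,np.degrees(np.arctan(np.hypot(k[0],k[1]))),np.degrees(np.arctan2(-k[1],-k[0])))
W=cam('top',s)[2];print(W[:3,3])
big=cv2.resize(p[165:265,155:455],None,fx=2.6,fy=2.6,interpolation=cv2.INTER_CUBIC);cv2.imwrite('pics/c1.png',big)
E
```

```text
bench [ 0.36203403 -0.26424445 -0.00291231] [ 0.39832665 -0.00605507 -0.00288438]
green ((0.45389309525489807, -0.09116168320178986), (0.09960725903511047, 0.05438439920544624), 9.965843200683594) 0.041699902618373086 681
blue ((0.4788976311683655, -0.24534344673156738), (0.10026142746210098, 0.054647427052259445), 1.6836196184158325) 0.04159518376007121 691
yellow ((0.4747507870197296, -0.3720564842224121), (0.09989960491657257, 0.055702611804008484), 13.531977653503418) 0.04166157698398487 702
(180, 238) [0.4295 0.2091 0.0675]
(225, 235) [0.4326 0.0851 0.0763]
(203, 215) [0.4959 0.1506 0.0489]
(182, 200) [0.5477 0.2168 0.0244]
(220, 195) [0.5587 0.106  0.0268]
(190, 182) [0.5841 0.1819 0.0811]
(215, 180) [0.5911 0.1139 0.0708]
[-0.35691243 -0.06899249  0.23419923] 19.977194022575016 10.940548249666843
[ 0.26662957 -0.04922481  1.11361636]
```

View pics/c1.png

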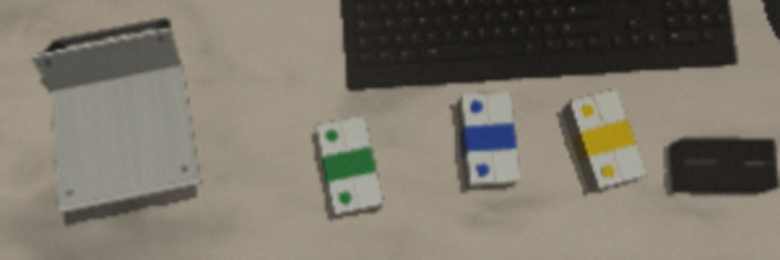

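Same five objects confirmed in the crop: rack at left, then green, blue, yellow, and the black look-alike at far right. Next I need the exact rack frame and the first move.

```bash
cat > goal.py <<'E'
from h import *
def goal(pos,Rg,s=None,lab=''):
    s=s or env.state(); Rc=R.from_quat(s['ee_rot'])
    dt=Rc.inv().apply(np.array(pos)-s['position'])/0.03
    rv=[ (Rc.inv()*(Rg*R.from_euler('z',k,degrees=True))).as_rotvec(degrees=True)/5 for k in(0,180)]
    rv=min(rv,key=np.linalg.norm)
    print(lab,'t',round(s['time'],2),'shift(tool)',dt.round(2),'turn',rv.round(2),'pos',np.round(s['position'],4),'open',round(s['opening'],4),'F',np.round(s['ft_force'],1),'q6/7',np.round(s['joint_pos'][5:],2))
def down(yawdeg): # tool x along yaw, z down
    return R.from_euler('z',yawdeg,degrees=True)*R.from_euler('x',180,degrees=True)
E
python3 - <<'E'
from goal import *
z=np.load('pics/top0.npz');p,d=z['p'],z['d'];s=env.state()
v,u=np.mgrid[0:420,0:560]
P=pts('top',s,np.c_[u.ravel(),v.ravel()],d.ravel()).reshape(420,560,3)
print(P[262,200:206:3])
c=P[200:236,190:220].reshape(-1,3)
A=np.c_[c[:,:2],np.ones(len(c))];k=np.linalg.lstsq(A,c[:,2],rcond=None)[0]
n=np.array([-k[0],-k[1],1]);n/=np.linalg.norm(n)
xd=np.array([n[0],n[1],0]);xd-=n*(n@xd);xd/=np.linalg.norm(xd);yd=np.cross(n,xd)
o=np.array([0.56,0.16,0]);o[2]=k@[o[0],o[1],1]
Q=((P[165:255,160:240].reshape(-1,3)-o)@np.c_[xd,yd,n])
dk=Q[(abs(Q[:,2])<.006)&(abs(Q[:,0])<.2)];bs=Q[(Q[:,2]>.02)&(Q[:,2]<.07)&(Q[:,0]>-.03)&(Q[:,0]<.06)]
print('deck',np.percentile(dk[:,:2],[1,50,99],axis=0).round(4))
print('backstop',np.percentile(bs,[1,10,25,50,75,90,99],axis=0).round(4))
for b in np.arange(.02,.07,.01):
    q=bs[abs(bs[:,2]-b)<.005];print(b,len(q),np.percentile(q[:,0],[10,50,90]).round(4) if len(q) else'')
# edges by x slices
for a in np.arange(-.14,0,.02):
    q=Q[(abs(Q[:,0]-a)<.01)&(abs(Q[:,2])<.008)];print(round(a,2),q[:,1].min().round(4),q[:,1].max().round(4))
print('n',n,'xd',xd,'yd',yd,'o',o)
goal([.5,.2,.23],down(10)); goal([.4539,-.0912,.20],down(10))
E
```

```text
[[ 0.36882887  0.1668253  -0.00076882]
 [ 0.36856772  0.15823211 -0.00082673]]
deck [[-0.1302 -0.1323]
 [-0.0825  0.0502]
 [-0.0328  0.1982]]
backstop [[-2.940e-02 -1.227e-01  2.080e-02]
 [-2.420e-02 -9.760e-02  2.560e-02]
 [-1.890e-02 -7.130e-02  3.430e-02]
 [-9.900e-03  7.960e-02  4.830e-02]
 [-1.000e-04  1.201e-01  6.000e-02]
 [ 6.100e-03  1.424e-01  6.610e-02]
 [ 1.010e-02  1.682e-01  6.980e-02]]
0.02 73 [-0.0266 -0.0234 -0.0194]
0.03 141 [-0.0233 -0.0187 -0.0146]
0.039999999999999994 149 [-0.0168 -0.012  -0.0075]
0.049999999999999996 161 [-0.0147 -0.0059 -0.0007]
0.06 198 [-0.0267  0.0013  0.0061]
-0.14 0.1053 0.1351
-0.12 0.0476 0.1479
-0.1 -0.0196 0.1047
-0.08 -0.0589 0.0599
-0.06 -0.0572 -0.0159
-0.04 -0.1435 0.2039
-0.02 0.14 0.1742Traceback (most recent call last):
  File "<stdin>", line 19, in <module>
    return umr_minimum(a, axis, None, out, keepdims, initial, where)
ValueError: zero-size array to reduction operation minimum which has no identity
```

```bash
python3 - <<'E'
from goal import *
z=np.load('pics/top0.npz');p,d=z['p'],z['d'];s=env.state()
v,u=np.mgrid[0:420,0:560]
P=pts('top',s,np.c_[u.ravel(),v.ravel()],d.ravel()).reshape(420,560,3)
c=P[200:232,190:218].reshape(-1,3);c=c[(c[:,2]>.01)&(c[:,2]<.1)]
for _ in range(4):
    A=np.c_[c[:,:2],np.ones(len(c))];k=np.linalg.lstsq(A,c[:,2],rcond=None)[0]; r=c[:,2]-A@k; c=c[abs(r)<max(.004,2*r.std())]
n=np.array([-k[0],-k[1],1]);n/=np.linalg.norm(n);print('res',r.std(),'tilt',np.degrees(np.arccos(n[2])))
xd=np.array([n[0],n[1],0]);xd-=n*(n@xd);xd/=np.linalg.norm(xd);yd=np.cross(n,xd)
print('yaw by slope',np.degrees(np.arctan2(n[1],n[0])))
o=np.array([0.56,0.16,0]);o[2]=k@[o[0],o[1],1]
Q=((P[165:255,160:240].reshape(-1,3)-o)@np.c_[xd,yd,n])
bs=Q[(Q[:,2]>.015)&(Q[:,2]<.075)&(abs(Q[:,0])<.08)&(abs(Q[:,1])<.12)]
for b in np.arange(.01,.08,.01):
    q=bs[abs(bs[:,2]-b)<.005]
    if len(q):print(round(b,2),len(q),np.percentile(q[:,0],[10,50,90]).round(4),q[:,1].min().round(4),q[:,1].max().round(4))
if len(bs): print('bs yaw err deg',np.degrees(np.arctan(np.polyfit(bs[:,1],bs[:,0],1)[0])))
for a in np.arange(-.16,.04,.02):
    q=Q[(abs(Q[:,0]-a)<.01)&(abs(Q[:,2])<.008)]
    if len(q):print(round(a,2),q[:,1].min().round(4),q[:,1].max().round(4))
q=Q[(abs(Q[:,2])<.006)&(abs(Q[:,1])<.06)];print('x ext',np.percentile(q[:,0],[.5,99.5]))
print('n',n,'xd',xd,'yd',yd,'o',o)
goal([.5,.2,.23],down(10)); goal([.4539,-.0912,.20],down(10))
E
```

```text
res 0.0016966510892775137 tilt 19.87384971273521
yaw by slope 11.345586139860178
0.02 120 [0.0032 0.0051 0.0068] -0.0689 0.0785
0.03 112 [0.0029 0.0053 0.0071] -0.0672 0.0795
0.04 119 [0.0034 0.005  0.0067] -0.0692 0.0789
0.05 129 [0.0033 0.0052 0.0071] -0.069 0.079
0.06 147 [0.0033 0.0053 0.0081] -0.068 0.0784
0.07 34 [0.0036 0.0056 0.0081] -0.0603 0.0752
bs yaw err deg 1.130312462905509
-0.16 -0.0475 0.018
-0.14 -0.0664 0.0825
-0.12 -0.066 0.0823
-0.1 -0.067 0.0805
-0.08 -0.0675 0.0822
-0.06 -0.0676 0.0805
-0.04 -0.068 0.08
-0.02 -0.0685 0.0812
-0.0 -0.0685 0.0801
x ext [-0.14961062  0.0921997 ]
n [0.3333072  0.06687717 0.94044338] xd [ 0.92206566  0.18500993 -0.33995036] yd [-0.19672629  0.98045845  0.        ] o [0.56       0.16       0.02347599]
 t 0.1 shift(tool) [-13.57  -9.91   0.03] turn [-0.02 -0.   -5.81] pos [0.2122 0.6139 0.2305] open 0.0852 F [-0.5  0.2 -0.2] q6/7 [ 1.34 -0.06]
 t 0.1 shift(tool) [-15.29 -19.58   1.05] turn [-0.02 -0.   -5.81] pos [0.2122 0.6139 0.2305] open 0.0852 F [-0.5  0.2 -0.2] q6/7 [ 1.34 -0.06]
```

Request:
send_rows([
  [[0,0,0],[-0.97,-0.71,0],85],
  [[0,0,0],[-0.97,-0.71,0],85],
  [[0,0,0],[-0.97,-0.71,0],85],
  [[0,0,0],[-0.97,-0.71,0],85],
  [[0,0,0],[-0.97,-0.71,0],85],
  [[0,0,0],[-0.97,-0.71,0],85],
  [[0,0,0],[-0.97,-0.71,0],85],
  [[0,0,0],[-0.97,-0.71,0],85],
], squeeze=40)

```text
time: 1.1
position: [0.3771, 0.376, 0.231]
ee_rot: [0.166, 0.986, -0.0, -0.0]
ft_force: [1.6, 0.1, -1.0]
opening: 0.0848
gripper_force: 0.0
```

Request:
send_rows([
  [[0,0,0],[-0.97,-0.71,0],85],
  [[0,0,0],[-0.97,-0.71,0],85],
  [[0,0,0],[-0.97,-0.71,0],85],
  [[0,0,0],[-0.97,-0.71,0],85],
  [[0,0,0],[-0.97,-0.71,0],85],
  [[0,0,0],[-0.97,-0.71,0],85],
  [[0,0,0],[-0.17,-0.97,0.1],85],
  [[0,0,0],[-0.17,-0.97,0.1],85],
])

```text
time: 2.1
position: [0.4904, 0.1398, 0.2248]
ee_rot: [0.166, 0.986, -0.0, -0.0]
ft_force: [0.6, -0.1, -0.0]
opening: 0.0851
gripper_force: 0.0
```

Request:
send_rows([
  [[0,0,0],[-0.17,-0.97,0.1],85],
  [[0,0,0],[-0.17,-0.97,0.1],85],
  [[0,0,0],[-0.17,-0.97,0.1],85],
  [[0,0,0],[-0.17,-0.97,0.1],85],
  [[0,0,0],[-0.17,-0.97,0.1],85],
  [[0,0,0],[-0.17,-0.97,0.1],85],
  [[0,0,0],[-0.17,-0.97,0.1],85],
  [[0,0,0],[-0.17,-0.97,0.1],85],
])

```text
time: 3.1
position: [0.4526, -0.0933, 0.201]
ee_rot: [0.166, 0.986, 0.0, -0.0]
ft_force: [0.3, -0.2, -0.1]
opening: 0.0849
gripper_force: 0.0
```

Request:
send_rows([
  [[0,0,-0.97],[0,0,0],85],
  [[0,0,-0.97],[0,0,0],85],
  [[0,0,-0.97],[0,0,0],85],
  [[0,0,-0.97],[0,0,0],85],
  [[0,0,-0.97],[0,0,0],85],
  [[0,0,-0.96],[0,0,0],85],
  [[0,0,0],[0,0,0],85],
])

```text
time: 3.98
position: [0.4529, -0.0923, 0.2012]
ee_rot: [-0.087, 0.996, 0.0, -0.0]
ft_force: [-0.3, 0.4, -0.3]
opening: 0.0847
gripper_force: 0.0
```

```bash
cat > near.py <<'E'
from goal import *
def top(f):
    p,d,s=snap('wrist',f); v,u=np.mgrid[0:420,0:560]
    P=pts('wrist',s,np.c_[u.ravel(),v.ravel()],d.ravel()).reshape(420,560,3)
    m=((abs(P[...,2]-.042)<.006)&(d>0)).astype(np.uint8)
    m=cv2.morphologyEx(m,cv2.MORPH_OPEN,np.ones((5,5)))
    n,l,st,ce=cv2.connectedComponentsWithStats(m)
    for i in range(1,n):
        if st[i,4]>1500:
            q=P[l==i]; r=cv2.minAreaRect(q[:,:2].astype(np.float32)); print(np.round(ce[i]),st[i],np.round(r[0],4),np.round(r[1],4),round(r[2],2),q[:,2].mean().round(4))
    return s
E
python3 - <<'E'
from near import *
s=top('w1'); goal([.4539,-.0912,.01],down(10),s)
E
```

```text
[ 18. 171.] [   0  115   46  100 3383] [ 0.4738 -0.3536] [0.0451 0.1081] 85.65 0.041
[132. 189.] [ 106  142   55   97 4816] [ 0.4778 -0.2432] [0.0997 0.0543] 1.85 0.0414
[280. 192.] [ 254  147   53   92 4646] [ 0.4531 -0.0884] [0.0995 0.0541] 9.91 0.0417
[484. 277.] [ 417  266  140   22 2485] [0.5084 0.1593] [0.0327 0.1522] 9.14 0.042
 t 3.98 shift(tool) [-0.04  0.03  6.37] turn [ 0.   -0.   -0.01] pos [ 0.4529 -0.0923  0.2012] open 0.0847 F [-0.3  0.4 -0.3] q6/7 [1.23 1.81]
```

View pics/w1.png

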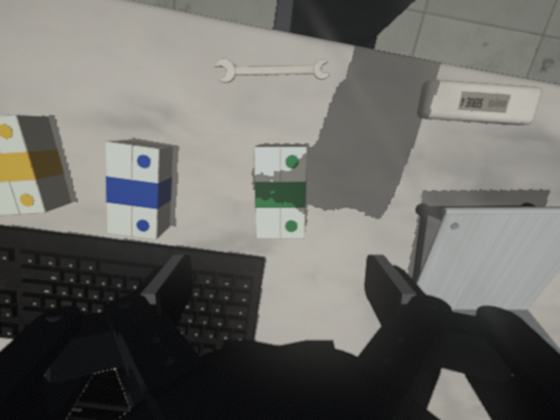

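Request:
send_rows([
  [[0,0,0],[-0.03,0.09,0.91],85],
  [[0,0,0],[0,0,0.91],85],
  [[0,0,0],[0,0,0.91],85],
  [[0,0,0],[0,0,0.91],85],
  [[0,0,0],[0,0,0.91],85],
  [[0,0,0],[0,0,0.91],85],
  [[0,0,0],[0,0,0.91],85],
  [[0,0,0],[0,0,0],85],
])

```text
time: 5.03
position: [0.4519, -0.0896, 0.0088]
ee_rot: [-0.086, 0.996, -0.0, -0.002]
ft_force: [0.7, 0.6, 0.7]
opening: 0.0848
gripper_force: 0.0
```

Request:
send_rows([
  [[0,0,0],[0,0,0],40],
  [[0,0,0],[0,0,0],40],
  [[0,0,0],[0,0,0],40],
  [[0,0,0],[0,0,0],40],
  [[0,0,0],[0,0,0],40],
  [[0,0,0],[0,0,0],40],
])

```text
time: 5.78
position: [0.4545, -0.0895, 0.0114]
ee_rot: [-0.087, 0.996, 0.0, 0.001]
ft_force: [-1.7, -0.6, 7.5]
opening: 0.0532
gripper_force: 42.6
```

Request:
send_rows([
  [[0,0,0],[0,0,-0.5],40],
  [[0,0,0],[0,0,-0.9],40],
  [[0,0,0],[0,0,-0.9],40],
  [[0,0,0],[0,0,-0.9],40],
  [[0,0,0],[0,0,-0.9],40],
  [[0,0,0],[0,0,-0.9],40],
  [[0,0,0],[0,0,0],40],
])

```text
time: 6.65
position: [0.4547, -0.0898, 0.1627]
ee_rot: [-0.087, 0.996, 0.0, 0.002]
ft_force: [0.0, -0.1, -1.5]
opening: 0.0538
gripper_force: 42.9
```

```bash
cat > deck.py <<'E'
from near import *
O=np.array([.5636,.1668,.022]); RD=R.from_euler('z',10.4,degrees=True)*R.from_euler('y',20,degrees=True)
RT=RD*R.from_euler('x',180,degrees=True)
def tcp(x,y,z): return O+RD.apply([x,y,z])
def now(s=None):
    s=s or env.state(); print('TCP in deck',RD.inv().apply(s['position']-O).round(4))
E
python3 - <<'E'
from deck import *
goal(tcp(-.056,0,.08),RT); print(tcp(-.056,0,.08))
E
```

```text
t 6.65 shift(tool) [-4.2   7.79  1.57] turn [ 0.02  4.05 -0.09] pos [ 0.4547 -0.0898  0.1627] open 0.0538 F [ 0.  -0.1 -1.5] q6/7 [1.14 1.83]
[0.53875383 0.16223987 0.11632854]
```

Request:
send_rows([
  [[0,0,0],[-0.525,0.974,0],40],
  [[0,0,0],[-0.525,0.974,0],40],
  [[0,0,0],[-0.525,0.974,0],40],
  [[0,0,0],[-0.525,0.974,0],40],
  [[0,0,0],[-0.525,0.974,0],40],
  [[0,0,0],[-0.525,0.974,0],40],
  [[0,0,0],[-0.525,0.974,0],40],
  [[0,0,0],[-0.525,0.974,0],40],
])

```text
time: 7.65
position: [0.5368, 0.1632, 0.1595]
ee_rot: [-0.087, 0.996, -0.0, -0.001]
ft_force: [-0.9, -1.1, -1.7]
opening: 0.0532
gripper_force: 42.8
```

Request:
send_rows([
  [[0,0.8,-0.02],[0,0,0],40],
  [[0,0.8,-0.02],[0,0,0],40],
  [[0,0.8,-0.02],[0,0,0],40],
  [[0,0.8,-0.02],[0,0,0],40],
  [[0,0.8,0],[0,0,0],40],
  [[0,0,0],[0,0,0],40],
  [[0,0,0],[0,0,0],40],
])

```text
time: 8.52
position: [0.5369, 0.1622, 0.1599]
ee_rot: [-0.089, 0.981, -0.015, -0.173]
ft_force: [-0.4, -0.5, -1.3]
opening: 0.0533
gripper_force: 42.8
```

```bash
python3 - <<'E'
from deck import *
goal(tcp(-.056,0,.08),RT);now()
p,d,s=snap('wrist','w2')
q,_,_=snap('scene','s2')
b=np.zeros((420,760,3),np.uint8);b[:,:560]=p;b[:200,560:]=cv2.resize(q[120:220,180:280],(200,200));cv2.imwrite('pics/v2.png',b)
E
```

```text
t 8.53 shift(tool) [-0.55 -0.01  1.34] turn [ 0.01  0.01 -0.01] pos [0.5369 0.1622 0.1599] open 0.0533 F [-0.4 -0.5 -1.3] q6/7 [1.55 1.59]
TCP in deck [-0.0726  0.0003  0.1203]
```

View pics/v2.png

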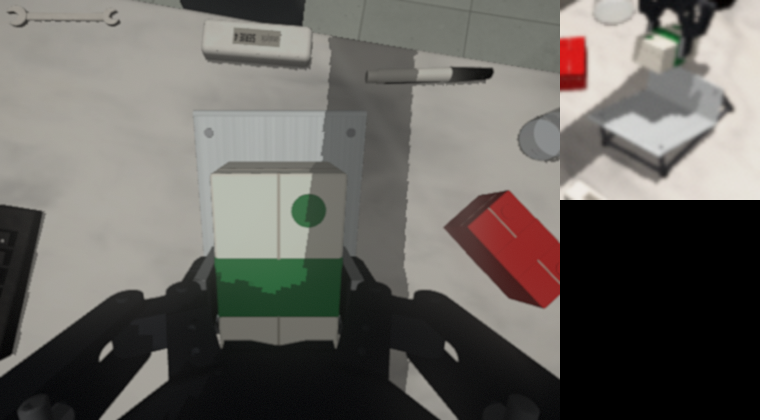

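The green carton is held square, its edges at columns 212–345 centred on the deck's 192–367. Lowering it now.

Request:
send_rows([
  [[0,0,0],[-0.5,0,0.4],40],
  [[0,0,0],[0,0,0.6],40],
  [[0,0,0],[0,0,0.6],40],
  [[0,0,0],[0,0,0.6],40],
  [[0,0,0],[0,0,0.6],40],
  [[0,0,0],[0,0,0.4],40],
  [[0,0,0],[0,0,0.2],40],
  [[0,0,0],[0,0,0],40],
])

```text
time: 9.62
position: [0.5166, 0.1589, 0.0591]
ee_rot: [-0.089, 0.981, -0.015, -0.173]
ft_force: [0.4, 0.2, -1.9]
opening: 0.0534
gripper_force: 42.8
```

```bash
python3 - <<'E'
from deck import *
goal(tcp(-.056,0,.0105),RT);now()
E
```

```text
t 9.62 shift(tool) [-0.05 -0.02  0.27] turn [ 0.01 -0.   -0.  ] pos [0.5166 0.1589 0.0591] open 0.0534 F [ 0.4  0.2 -1.9] q6/7 [1.36 1.61]
TCP in deck [-0.0575  0.0007  0.0186]
```

Request:
send_rows([
  [[0,0,0],[0,0,0.1],40],
  [[0,0,0],[0,0,0.08],40],
  [[0,0,0],[0,0,0],40],
])

```text
time: 10.0
position: [0.5148, 0.1586, 0.0541]
ee_rot: [-0.089, 0.981, -0.015, -0.173]
ft_force: [0.4, -0.3, -0.5]
opening: 0.053
gripper_force: 42.8
```

Request:
send_rows([
  [[0,0,0],[0,0,0.05],40],
  [[0,0,0],[0,0,0],40],
])

```text
time: 10.25
position: [0.5143, 0.1585, 0.0527]
ee_rot: [-0.089, 0.981, -0.015, -0.173]
ft_force: [-0.2, 0.8, -1.5]
opening: 0.0535
gripper_force: 42.8
```

Request:
send_rows([
  [[0,0,0],[0,0,0.06],40],
  [[0,0,0],[0,0,0],40],
])

```text
time: 10.5
position: [0.5146, 0.1585, 0.0519]
ee_rot: [-0.089, 0.981, -0.015, -0.172]
ft_force: [1.0, 0.3, 5.3]
opening: 0.0534
gripper_force: 43.5
```

Request:
send_rows([
  [[0,0,0],[0,0,0.05],40],
  [[0,0,0],[0,0,0],40],
])

```text
time: 10.75
position: [0.515, 0.1586, 0.0517]
ee_rot: [-0.089, 0.981, -0.015, -0.171]
ft_force: [1.9, -0.4, 13.5]
opening: 0.0533
gripper_force: 44.5
```

Request:
send_rows([
  [[0,0,0],[0,0,-0.05],60],
  [[0,0,0],[0,0,0],75],
  [[0,0,0],[0,0,0],75],
  [[0,0,0],[0,0,0],75],
  [[0,0,0],[0,0,0],75],
])

```text
time: 11.38
position: [0.5136, 0.1584, 0.051]
ee_rot: [-0.089, 0.981, -0.015, -0.173]
ft_force: [0.1, 0.7, -0.6]
opening: 0.0752
gripper_force: 0.0
```

```bash
python3 - <<'E'
from deck import *
now();p,d,s=snap('wrist','w3')
v,u=np.mgrid[0:420,0:560]
P=pts('wrist',s,np.c_[u.ravel(),v.ravel()],d.ravel())
Q=RD.inv().apply(P-O).reshape(420,560,3)
print(Q[60:300:30,280].round(4))
E
```

```text
TCP in deck [-0.0576  0.0008  0.0099]
[[-1.736e-01  3.800e-03 -8.770e-02]
 [-1.430e-01  3.100e-03 -1.300e-03]
 [-1.290e-01  3.100e-03 -1.100e-03]
 [-1.142e-01  3.200e-03 -1.000e-04]
 [-1.008e-01  3.100e-03  1.180e-02]
 [-9.380e-02  2.800e-03  4.070e-02]
 [-8.060e-02  2.800e-03  3.980e-02]
 [-6.760e-02  2.900e-03  4.100e-02]]
```

Request:
send_rows([
  [[0,0,0],[0,0,-0.5],85],
  [[0,0,0],[0,0,-1],85],
  [[0,0,0],[0,0,-1],85],
  [[0,0,0],[0,0,-1],85],
  [[0,0,0],[0,0,-0.8],85],
  [[0,-0.8,0],[0,0,0],85],
  [[0,-0.8,0],[0,0,0],85],
  [[0,-0.8,0],[0,0,0],85],
])

```text
time: 12.42
position: [0.5577, 0.1661, 0.1735]
ee_rot: [-0.09, 0.994, -0.006, -0.068]
ft_force: [-0.6, -0.2, -0.2]
opening: 0.0851
gripper_force: 0.0
```

Request:
send_rows([
  [[0,-0.8,0],[0,0,0],85],
  [[0,-0.8,0],[0,0,0],85],
  [[0,0,0.8],[0,0,0],85],
  [[0,0,0.8],[0,0,0],85],
  [[0,0,0],[0,0,0],85],
])

```text
time: 13.05
position: [0.5575, 0.1662, 0.1733]
ee_rot: [-0.021, 1.0, 0.001, 0.0]
ft_force: [-0.4, 0.3, -0.3]
opening: 0.0849
gripper_force: 0.0
```

```bash
python3 - <<'E'
from deck import *
z=np.load('pics/top0.npz')
p,d,s=snap('top','t3')
v,u=np.mgrid[0:420,0:560]
P=pts('top',s,np.c_[u.ravel(),v.ravel()],d.ravel()).reshape(420,560,3)
hsv=cv2.cvtColor(p,cv2.COLOR_BGR2HSV);m=cv2.inRange(hsv,(45,110,30),(80,255,255))[170:260,150:320]>0
q=P[170:260,150:320][m];print(len(q),RD.inv().apply(q.mean(0)-O) if len(q) else '')
goal([.4784,-.244,.15],down(1.8))
E
```

```text
151 [-0.05590014 -0.00104204  0.04748132]
 t 13.1 shift(tool) [  3.22 -13.55   0.75] turn [0.01 0.01 0.13] pos [0.5575 0.1662 0.1731] open 0.0849 F [-0.   0.3 -0.3] q6/7 [1.19 1.37]
```

Request:
send_rows([
  [[0,0,0.13],[0.23,-0.97,0.05],85],
  [[0,0,0],[0.23,-0.97,0.05],85],
  [[0,0,0],[0.23,-0.97,0.05],85],
  [[0,0,0],[0.23,-0.97,0.05],85],
  [[0,0,0],[0.23,-0.97,0.05],85],
  [[0,0,0],[0.23,-0.97,0.05],85],
  [[0,0,0],[0.23,-0.97,0.05],85],
])

```text
time: 13.98
position: [0.5146, -0.0412, 0.1618]
ee_rot: [-0.015, 1.0, 0.0, -0.0]
ft_force: [0.5, 0.2, 0.3]
opening: 0.0848
gripper_force: 0.0
```

Request:
send_rows([
  [[0,0,0],[0.23,-0.97,0.05],85],
  [[0,0,0],[0.23,-0.97,0.05],85],
  [[0,0,0],[0.23,-0.97,0.05],85],
  [[0,0,0],[0.23,-0.97,0.05],85],
  [[0,0,0],[0.23,-0.97,0.05],85],
  [[0,0,0],[0.23,-0.97,0.05],85],
  [[0,0,0],[0.23,-0.97,0.05],85],
  [[0,0,0],[0,0,0],85],
])

```text
time: 14.98
position: [0.4712, -0.2474, 0.1511]
ee_rot: [-0.013, 1.0, 0.0, -0.0]
ft_force: [-0.5, -0.5, -0.4]
opening: 0.0853
gripper_force: 0.0
```

```bash
python3 - <<'E'
from deck import *
s=top('w4'); goal([.4784,-.244,.0102],down(1.8),s)
E
```

```text
[ 23. 170.] [   0  137   51   65 2912] [ 0.4442 -0.4677] [0.0411 0.0549] 86.05 0.0411
[138. 201.] [  90  144   94  117 6699] [ 0.4735 -0.3708] [0.0995 0.0551] 13.82 0.0414
[281. 210.] [ 250  157   62  107 6316] [ 0.4774 -0.2433] [0.0995 0.0545] 1.57 0.0416
 t 14.97 shift(tool) [-0.24  0.11  4.7 ] turn [ 0.   -0.01 -0.07] pos [ 0.4712 -0.2474  0.1511] open 0.0853 F [-0.5 -0.5 -0.4] q6/7 [1.13 2.14]
```

View pics/w4.png

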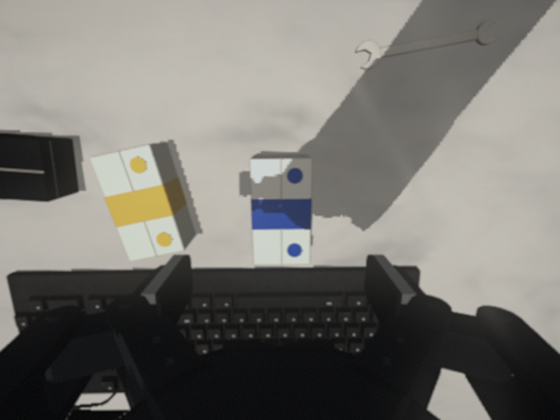

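Blue is centred at (281,210) and yellow at (138,201), with room for the finger between them.

Request:
send_rows([
  [[0,0,-0.07],[-0.23,0.12,0.5],78],
  [[0,0,0],[0,0,0.84],78],
  [[0,0,0],[0,0,0.84],78],
  [[0,0,0],[0,0,0.84],78],
  [[0,0,0],[0,0,0.84],78],
  [[0,0,0],[0,0,0.84],78],
  [[0,0,0],[0,0,0],78],
  [[0,0,0],[0,0,0],78],
])

```text
time: 16.02
position: [0.4803, -0.2397, 0.0102]
ee_rot: [-0.019, 1.0, 0.0, -0.0]
ft_force: [1.4, -0.1, 0.7]
opening: 0.0776
gripper_force: 0.0
```

Request:
send_rows([
  [[0,0,0],[0,0,0],40],
  [[0,0,0],[0,0,0],40],
  [[0,0,0],[0,0,0],40],
  [[0,0,0],[0,0,0],40],
  [[0,0,0],[0,0,0],40],
  [[0,0,0],[0,0,0],40],
])

```text
time: 16.77
position: [0.4808, -0.2402, 0.0109]
ee_rot: [-0.018, 1.0, 0.0, 0.001]
ft_force: [-0.2, 0.6, 7.2]
opening: 0.0536
gripper_force: 43.0
```

Request:
send_rows([
  [[0,0,0],[0,0,-0.5],40],
  [[0,0,0],[0,0,-0.95],40],
  [[0,0,0],[0,0,-0.95],40],
  [[0,0,0],[0,0,-0.95],40],
  [[0,0,0],[0,0,-0.95],40],
  [[0,0,0],[0,0,-0.95],40],
  [[0,0,0],[0,0,-0.95],40],
  [[0,0,0],[0,0,0],40],
])

```text
time: 17.77
position: [0.4808, -0.2409, 0.1985]
ee_rot: [-0.018, 1.0, 0.0, 0.002]
ft_force: [0.6, -0.1, -2.8]
opening: 0.0533
gripper_force: 42.6
```

```bash
python3 - <<'E'
from deck import *
goal(tcp(-.076,0,.14),RT); print(tcp(-.076,0,.14))
E
```

```text
t 17.77 shift(tool) [-2.47 13.37  0.65] turn [ 0.29  4.04 -1.65] pos [ 0.4808 -0.2409  0.1985] open 0.0533 F [ 0.6 -0.1 -2.8] q6/7 [1.22 2.11]
[0.54045281 0.1625517  0.1795505 ]
```

Request:
send_rows([
  [[0,0,0],[-0.18,0.955,0],40],
  [[0,0,0],[-0.18,0.955,0],40],
  [[0,0,0],[-0.18,0.955,0],40],
  [[0,0,0],[-0.18,0.955,0],40],
  [[0,0,0],[-0.18,0.955,0],40],
  [[0,0,0],[-0.18,0.955,0],40],
  [[0,0,0],[-0.18,0.955,0],40],
  [[0,0,0],[-0.18,0.955,0],40],
])

```text
time: 18.77
position: [0.5142, -0.0088, 0.1955]
ee_rot: [-0.018, 1.0, 0.0, -0.001]
ft_force: [0.4, 0.8, -1.3]
opening: 0.0534
gripper_force: 42.5
```

Request:
send_rows([
  [[0,0,0],[-0.18,0.955,0],40],
  [[0,0,0],[-0.18,0.955,0],40],
  [[0,0,0],[-0.18,0.955,0],40],
  [[0,0,0],[-0.18,0.955,0],40],
  [[0,0,0],[-0.18,0.955,0],40],
  [[0,0,0],[-0.18,0.955,0],40],
  [[0,0,-0.83],[0,0,0],40],
  [[0,0,-0.83],[0,0,0],40],
])

```text
time: 19.77
position: [0.5403, 0.1634, 0.1954]
ee_rot: [-0.092, 0.996, -0.0, -0.001]
ft_force: [-0.1, -0.1, -1.4]
opening: 0.0533
gripper_force: 42.6
```

Request:
send_rows([
  [[0,0.8,0],[0,0,0],40],
  [[0,0.8,0],[0,0,0],40],
  [[0,0.8,0],[0,0,0],40],
  [[0,0.8,0],[0,0,0],40],
  [[0,0.8,0],[0,0,0],40],
  [[0,0,0],[0,0,0],40],
  [[0,0,0],[0,0,0],40],
])

```text
time: 20.65
position: [0.5408, 0.1631, 0.1959]
ee_rot: [-0.089, 0.981, -0.015, -0.173]
ft_force: [0.7, -0.6, -0.5]
opening: 0.0533
gripper_force: 42.6
```

```bash
python3 - <<'E'
from deck import *
goal(tcp(-.054,0.0,.0525),RT);now();p,d,s=snap('wrist','w5')
E
```

```text
t 20.65 shift(tool) [-0.9  -0.02  3.44] turn [ 0.01  0.01 -0.01] pos [0.5408 0.1631 0.1959] open 0.0533 F [ 0.7 -0.6 -0.5] q6/7 [1.62 1.58]
TCP in deck [-0.0812  0.0005  0.1556]
```

View pics/w5.png

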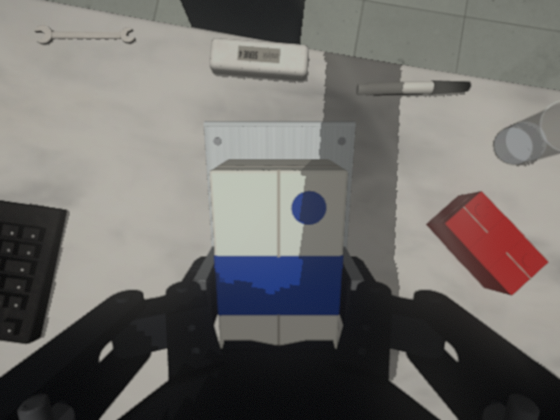

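The blue carton is square and centred over the deck, with its edges at 212–345 and the deck's at 204–355.

Request:
send_rows([
  [[0,0,0],[-0.41,0,0.4],40],
  [[0,0,0],[-0.41,0,0.6],40],
  [[0,0,0],[0,0,0.6],40],
  [[0,0,0],[0,0,0.6],40],
  [[0,0,0],[0,0,0.4],40],
  [[0,0,0],[0,0,0.3],40],
  [[0,0,0],[0,0,0.2],40],
  [[0,0,0],[0,0,0],40],
])

```text
time: 21.7
position: [0.5323, 0.1619, 0.1004]
ee_rot: [-0.089, 0.981, -0.015, -0.173]
ft_force: [-0.1, 0.6, -1.1]
opening: 0.0538
gripper_force: 42.6
```

```bash
python3 - <<'E'
from deck import *
goal(tcp(-.0565,0,.0525),RT);now()
E
```

```text
t 21.7 shift(tool) [-0.   -0.03  0.35] turn [ 0.01 -0.    0.  ] pos [0.5323 0.1619 0.1004] open 0.0538 F [-0.1  0.6 -1.1] q6/7 [1.45 1.61]
TCP in deck [-0.0566  0.0008  0.0629]
```

Request:
send_rows([
  [[0,0,0],[0,0,0.12],40],
  [[0,0,0],[0,0,0.1],40],
  [[0,0,0],[0,0,0.05],40],
  [[0,0,0],[0,0,0],40],
])

```text
time: 22.2
position: [0.5296, 0.1614, 0.0928]
ee_rot: [-0.089, 0.981, -0.015, -0.173]
ft_force: [0.6, -0.4, -2.1]
opening: 0.0535
gripper_force: 42.6
```

Request:
send_rows([
  [[0,0,0],[0,0,0.05],40],
  [[0,0,0],[0,0,0],40],
])

```text
time: 22.45
position: [0.5291, 0.1613, 0.0914]
ee_rot: [-0.089, 0.981, -0.015, -0.173]
ft_force: [0.3, 0.4, -1.5]
opening: 0.0532
gripper_force: 42.6
```

Request:
send_rows([
  [[0,0,0],[0,0,0.05],40],
  [[0,0,0],[0,0,0],40],
])

```text
time: 22.7
position: [0.5292, 0.1613, 0.0906]
ee_rot: [-0.089, 0.981, -0.015, -0.172]
ft_force: [0.6, 0.1, 4.0]
opening: 0.0534
gripper_force: 43.1
```

Request:
send_rows([
  [[0,0,0],[0,0,0.04],40],
  [[0,0,0],[0,0,0],40],
])

```text
time: 22.95
position: [0.5295, 0.1614, 0.0905]
ee_rot: [-0.089, 0.981, -0.015, -0.172]
ft_force: [2.1, 0.4, 11.3]
opening: 0.0537
gripper_force: 44.1
```

Contact with the green carton is felt, so I'll release, back off and check.

Request:
send_rows([
  [[0,0,0],[0,0,-0.04],60],
  [[0,0,0],[0,0,0],75],
  [[0,0,0],[0,0,0],75],
  [[0,0,0],[0,0,0],75],
  [[0,0,0],[0,0,0],75],
  [[0,0,0],[0,0,0],75],
  [[0,0,0],[0,0,-0.4],80],
  [[0,0,0],[0,0,-0.9],85],
])

```text
time: 23.95
position: [0.5415, 0.1635, 0.1271]
ee_rot: [-0.089, 0.981, -0.015, -0.174]
ft_force: [0.5, 0.4, 0.0]
opening: 0.0851
gripper_force: 0.0
```

Request:
send_rows([
  [[0,0,0],[0,0,-1],85],
  [[0,0,0],[0,0,-1],85],
  [[0,0,0],[0,0,-1],85],
  [[0,0,0],[0,0,-0.8],85],
  [[0,0,0],[0.5,0,0],85],
  [[0,0,0],[0,0,0],85],
  [[0,0,0],[0,0,0],85],
])

```text
time: 24.82
position: [0.5656, 0.1681, 0.2384]
ee_rot: [-0.089, 0.981, -0.015, -0.174]
ft_force: [0.2, 0.9, 0.5]
opening: 0.0848
gripper_force: 0.0
```

```bash
python3 - <<'E'
from deck import *
p,d,s=snap('wrist','w6');q,_,_=snap('scene','s6')
v,u=np.mgrid[0:420,0:560]
Q=RD.inv().apply(pts('wrist',s,np.c_[u.ravel(),v.ravel()],d.ravel())-O).reshape(420,560,3)
m=((abs(Q[...,2]-.084)<.006)&(abs(Q[...,1])<.06)&(Q[...,0]>-.13)&(Q[...,0]<.01)).astype(np.uint8)
a=Q[m>0];print(m.sum(),cv2.minAreaRect(a[:,:2].astype(np.float32)),a[:,2].mean(),np.polyfit(a[:,0],a[:,2],1))
for r in range(60,330,15):print(r,Q[r,280].round(4))
b=np.zeros((420,780,3),np.uint8);b[:,:560]=p;b[:220,560:]=cv2.resize(q[130:220,180:270],(220,220));cv2.imwrite('pics/v6.png',b)
E
```

```text
5637 ((-0.05098230764269829, 0.0028697457164525986), (0.05445590987801552, 0.10037889331579208), 89.83037567138672) 0.08331607540752137 [0.00015687 0.08332452]
60 [-0.2264  0.0056 -0.0836]
75 [-0.2084  0.0056 -0.0855]
90 [-0.1903  0.0057 -0.093 ]
105 [-0.1699  0.0057 -0.0853]
120 [-0.1479  0.005  -0.0004]
135 [-0.1314  0.005  -0.0007]
150 [-0.1145  0.005   0.0004]
165 [-0.101   0.0048  0.0324]
180 [-0.0937  0.0043  0.0839]
195 [-0.0797  0.0043  0.0837]
210 [-0.0652  0.0044  0.0836]
225 [-0.0506  0.0044  0.0841]
240 [-0.0352  0.0044  0.0839]
255 [-0.019   0.0044  0.0829]
270 [-0.0031  0.0045  0.0835]
285 [0.0572 0.0053 0.0088]
300 [0.0815 0.0053 0.0053]
315 [0.0995 0.0053 0.0123]
```

View pics/v6.png

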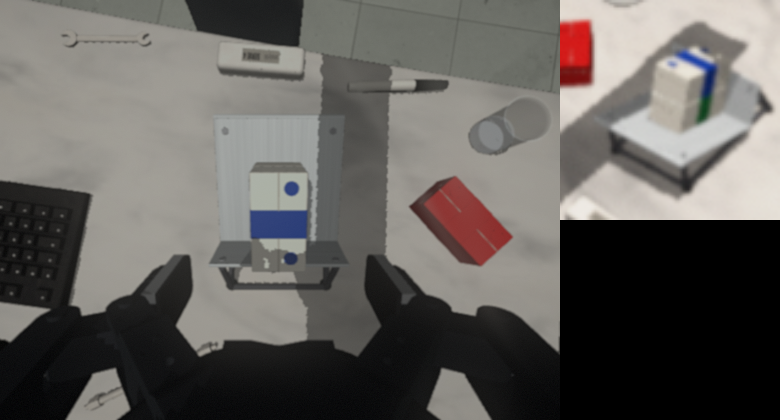

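The view shows blue (279,215) flat on green, square, centred and against the backstop (x ≈ -0.051, y ≈ +0.003, lid at 0.084).

```bash
python3 -c "
from station import env
print(env.job_done())"
```

```text
the job is handed in; nothing more can be done
None
```

The job is handed in at about 25 s of the 54 s, and the judge gave no verdict: green lies on the deck against the backstop and blue lies flat on top of it, both released, and the arm never touched yellow.

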